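# Index the mould turntable two clicks

### The job

Index the mould turntable on by two clicks, counter-clockwise as seen from above: turn it by one of the mould box's upright guide pins through the first notch, where the sprung red pawl drops in, and on to the second notch. Leave it locked there with the pawl fully home and let go of it. The little sand core in the middle of the mould must stay standing in its place, and the brush and the hammer lying beside the turntable are left alone.

Things in the scene. Friction and masses are not known exactly. Their poses are not given: they have to be found in the camera images.
- turntable: Yellow fixed foot of the mould turntable; origin at bench height on the vertical turning axis, z up, yaw varies. On it turns a round grey deck (260 mm across, top at 57 mm) carrying a black mould box (160 x 120 mm, sand face at 102 mm). The pawl sits at its +x edge; foot plate, pawl and flag reach 205 mm from the axis there, at most 92 mm high. Clockwise there is a hard stop 8 to 45 degrees away.
- turntable_axis (a point): Point on the vertical turning axis at the mould's top face (102 mm up). A steel index ring hidden under the deck has three notches 60 degrees apart. The deck is clamped on it at any angle, so nothing visible tells where they are: the first lies 15 to 50 degrees ahead (counter-clockwise) at the start, the second 60 degrees on, then a third, not wanted. Behind the start there is none.
- pin_a (a point): Top end of one upright steel guide pin of the mould box, on the pin's centre line, 165 mm above the bench, 105 mm from the turning axis. The pin is round, 16 mm thick, free for 63 mm above the mould's face. It turns with the deck. Its x axis points away from the turning axis. Turning takes 1 to 3 N at a pin, pulling out of a notch about 10 to 14 N.
- pin_b (a point): The same on the other guide pin, at the opposite end of the mould box (its x axis points to the turning axis). Let go between notches, the table stays put; let go within about 3 degrees of a notch's middle, it is drawn home by the pawl.
- pawl (a joint): Swing of the red sprung pawl, rad: between 0 and -0.06 when its roller is fully home in a notch, about 0.084 when it rides on the plain rim of the ring, in between while it enters or leaves a notch. It works as a ratchet: forward (counter-clockwise) the table pulls out of a notch, backward it does not, though on the plain rim it turns either way. Its readings scatter by some 0.01 rad.
- pawl_flag (a point): Middle of the upper edge of the pawl's upright red flag (22 mm wide, 60 mm high). It stands 13 mm further from the turning axis when the pawl rides on the rim; when the pawl is home the red flag lines up (within 8 mm) with the fixed white plate beside it.
- core: Sand-coloured loose core, a round stub 52 mm across at the foot, 36 mm at the top, 42 mm tall, 0.07 to 0.14 kg, standing on the mould's top face on the turning axis (top at 144 mm). Origin at the centre of its foot. It simply turns along with the mould.
- brush: Loose bench brush 180 mm long beside the turntable; bystander.
- hammer: Loose hammer 240 mm long on the other side of the turntable; bystander.
Not all that is in view belongs to the job. There is more than one size of the core; the job needs the smallest.

How it is judged:
On the way, in this order (a step that is already met when the one before it is completed fails the run):
1. the pawl drops into the first notch (value of joint pawl below 0.045 rad and distance of pin_a from where it was at the start of the episode between 0.018 and 0.105 m).
2. the pawl rides out of the first notch towards the second (value of joint pawl above 0.07 rad and distance of pin_a from where it was at the start of the episode between 0.035 and 0.18 m).
At the end, for the whole second after the job is handed in: The turntable rests in the second notch counter-clockwise from the start: pawl joint below 0.025 rad and still, guide pins 115 to 182 mm (straight line) from where they started, which only the second notch gives; the core upright (within 0.1 rad) on the mould within 12 mm of the axis (value of joint pawl below 0.025 rad and distance of pin_a from where it was at the start of the episode between 0.115 and 0.182 m and velocity of joint pawl below 0.05 rad/s and z of core in the frame of turntable above 0.097 m and angle between core's own z axis and vertical below 0.1 rad and horizontal distance between core and turntable_axis below 0.012 m); the robot touches nothing.
It fails at once if the core is knocked over or pushed off its place (tilted over 0.3 rad or over 20 mm from the axis) (angle between core's own z axis and vertical above 0.3 rad or horizontal distance between core and turntable_axis above 0.02 m).
It fails at once if the brush or the hammer is moved by more than 30 mm (distance of any of brush, hammer from where it was at the start of the episode above 0.03 m).
It also fails if it takes over 64 s, if anything falls off the work surface, if the arm or the gripper's body presses on something with over 40 N, if the wrist force passes 120 N, or if a joint passes its speed limit or range.

### The arm

A 6-joint arm with a two-finger parallel gripper is mounted at the origin on the work surface. World frame = base frame: x ahead of the robot, y to its left, z up, the work surface at z = 0. Lengths are in m, angles in rad, forces in N, time in s.
With the tool pointing down it reaches from about 0.4 to 0.825 m from the base axis. Payload 7 kg.
Tool frame: the origin (TCP) lies on the centre line of the jaws, within the pads' length; the fingertips stand tip_reach ahead of it and the grasp point (between the pads) is the TCP (tip_reach is the distance from the TCP to the fingertips, in m); z points along the fingers, y is the line along which they close (so a half turn about z gives the same grasp; the last joint's range is limited). The gripper opens to 88 mm and grips with 3 to 60 N. Pads are 19 mm wide; open, the fingers measure 130 mm over their backs; the gripper's body (78 mm by 193 mm) begins 47 mm behind the grasp point.
Start: joints at [-0.83, 0.359, 0.012, 0, -1.224, -0.288], TCP at [0.295, -0.607, 0.246] pointing down, gripper open.
Joint ranges: [-3.07, 3.07], [-1.43, 2.12], [-1.02, 1.25], [-3.03, 1.67], [-3.05, -0], [-3.03, 3.03]. Speed limits (rad/s): [2.39, 2.39, 3.01, 3.14, 3.14, 3.14].

### API

Orientations are given as [roll, pitch, yaw] about the fixed x, y, z axes, in that order (R = Rz(yaw) Ry(pitch) Rx(roll)).
In Python, from station import get_state, grab_frame, calibration, job_done, find_in, mark_of, tip_reach gives the robot as it stands.
- The arm moves only by the shell command python3 -m handwheel 'ROWS' [OPENING] [FORCE]. ROWS is JSON, a list of rows, each an object with "delta_pos": the shift along the world's x, y, z in units of 30 mm (1.0 is 30 mm), a list of three; "dr": the turn, a rotation vector about the world's x, y, z in degrees, a list of three. In form: [{"delta_pos": [tx, ty, tz], "dr": [rx, ry, rz]}, ...]. A call has 1 to 10 rows; each row shifts and turns the commanded pose from where the row before left it; what a row does not reach is not made up. A row lasts 1/10 s, in which the tool goes at most 50 mm and 8.59 degrees, less where a joint would pass 70% of its speed; a pose out of reach is approached as far as the arm can. A call is refused whole if a number of a shift passes 1 or a number of a turn 8.59, either way. A call with a gripper value outside its range is refused whole. OPENING is the closure, from -1 (fully open) to 1 (shut), set as the call begins (- or left out, the last holds). The fingers move at their own pace and stop on an object; FORCE is the grip in N (left out, the last holds). Time passes only in rows, so rows that do not move let the fingers close. It gives the time, the measured TCP pose, the force, the opening and the grip force at its end, in the units of the state.
- get_state(): the state, without advancing time (a new reading comes with each control period).
- grab_frame(name): name is "side" or "top"; returns the picture (384x512x3 uint8, red, green, blue); there is no depth.
- calibration(name): a dict with "fx", "fy", "cx", "cy" (pixels), "extrinsics" (4x4, takes a point from world to camera coordinates). Camera axes: x right, y down, z forward; pixel columns grow to the right and rows downward; lengths in m; the calibration is good to about 2 mm. A picture is of the moment at which its call begins. calibration takes no time and is no camera call.
- job_done(): hands the job in; it is judged then, once.
Trained networks look in the newest picture that a camera, given by its name, has taken for a name from the list of things; names that differ only in an ending like _2 or _b are one class to them, and where a whole thing is asked for, a point or a joint stands for the part that bears it (a point fixed in the world has none). Each returns a list of dicts, best first, with "conf" (0 to 1); they miss things now and then, are a little off and sometimes report something else, mostly with a low value. They report only what shows in the picture. A call takes as long as a camera call. They do not tell look-alikes from the thing itself.
- find_in(camera, query): "location" ([column, row] in pixels, amid what is visible of it).
- mark_of(camera, query): "location" ([column, row] in pixels: a listed point, or the origin of a listed thing).
The state is a dict: "t": time; "q": joint angles; "qd": joint speeds; "joint_efforts": joint torques, N m; "eef_pos": TCP position; "ee_rot": TCP orientation; "force": force on the tool from outside, world axes, zero at the start; "moment": the same for the moment, N m; "width": finger opening in m; "gripper_force": force on a finger pad.
Only numpy, scipy, OpenCV 4.12 (cv2) and the standard library are available. Lean on these libraries where they do the work, as an engineer would, in place of code of your own. Each camera call takes 0.05 s, during which the arm holds its last target. There are 200 camera calls.

## Working session

There is one attempt and no reset: what is moved stays moved. The work goes in short steps, Python scripts to look and compute and a shell command to move; the robot and the scene stay as the last step left them, time stands still between calls to the robot, and variables do not carry over. Pictures are saved under pics/ and viewed, at most 10 in all, crops included, and the job is handed in when it is done.

```bash
mkdir -p pics; cat > h.py <<'E'
import numpy as np,cv2
from station import *
def ray(cam,px):
    c=calibration(cam);E=np.array(c["extrinsics"]);R,t=E[:3,:3],E[:3,3]
    d=R.T@np.array([(px[0]-c["cx"])/c["fx"],(px[1]-c["cy"])/c["fy"],1]);return -R.T@t,d
def at(cam,px,z):
    o,d=ray(cam,px);return o+d*(z-o[2])/d[2]
def proj(cam,p):
    c=calibration(cam);E=np.array(c["extrinsics"]);q=E[:3,:3]@np.array(p)+E[:3,3]
    return np.array([c["fx"]*q[0]/q[2]+c["cx"],c["fy"]*q[1]/q[2]+c["cy"]])
def snap(cam,name=None):
    f=np.array(grab_frame(cam))
    if name: cv2.imwrite("pics/"+name,f[:,:,::-1])
    return f
Z=dict(turntable=0,turntable_axis=.102,pin_a=.165,pin_b=.165,core=.102,pawl_flag=.09,brush=.01,hammer=.01)
E
python3 - <<'E'
from h import *
a=snap("top");b=snap("side")
cv2.imwrite("pics/a.png",cv2.resize(np.vstack([a,b])[:,:,::-1],None,fx=.78,fy=.78))
for cam in("top","side"):
    for n in Z:
        for r in mark_of(cam,n)[:4]:
            print(cam,n,round(r["conf"],2),np.round(r["location"]),np.round(at(cam,r["location"],Z[n]),3))
print(get_state(),tip_reach)
E
```

```text
top turntable 0.56 [294. 193.] [ 0.546 -0.11   0.   ]
top turntable_axis 0.8 [294. 186.] [ 0.547 -0.101  0.102]
top pin_a 0.77 [262. 183.] [ 0.548 -0.006  0.165]
top pin_a 0.72 [334. 178.] [ 0.556 -0.21   0.165]
top pin_b 0.77 [262. 183.] [ 0.548 -0.006  0.165]
top pin_b 0.72 [334. 178.] [ 0.556 -0.21   0.165]
top core 0.79 [295. 186.] [ 0.548 -0.104  0.102]
top core 0.73 [209. 166.] [0.617 0.149 0.102]
top pawl_flag 0.67 [244. 148.] [0.672 0.044 0.09 ]
top brush 0.57 [230. 228.] [0.438 0.094 0.01 ]
top brush 0.22 [292. 192.] [ 0.545 -0.104  0.01 ]
top hammer 0.71 [365. 160.] [ 0.643 -0.342  0.01 ]
side turntable 0.73 [267. 190.] [ 0.551 -0.109  0.   ]
side turntable_axis 0.72 [278. 133.] [ 0.588 -0.25   0.102]
side turntable_axis 0.7 [266. 191.] [ 0.509 -0.019  0.102]
side turntable_axis 0.61 [268. 167.] [ 0.547 -0.105  0.102]
side pin_a 0.91 [285. 125.] [ 0.554 -0.224  0.165]
side pin_a 0.8 [247. 173.] [0.553 0.003 0.165]
side pin_b 0.91 [285. 125.] [ 0.554 -0.224  0.165]
side pin_b 0.8 [247. 173.] [0.553 0.003 0.165]
side core 0.9 [363. 164.] [ 0.316 -0.241  0.102]
side core 0.57 
[... 278 characters left out ...]
0.01 ]
{'t': 0.9, 'q': array([-8.29874563e-01,  3.58593018e-01,  1.18912589e-02, -2.16656976e-06,
       -1.22405769e+00, -2.88091210e-01]), 'qd': array([ 2.33250955e-04, -5.15906772e-04,  1.13919856e-05, -1.22997275e-04,
        1.26043084e-03,  1.18998271e-03]), 'joint_efforts': array([-3.99870805e-05, -5.82350206e+01,  2.93300843e+01,  7.00246096e+00,
        1.25808088e-02, -1.33151133e-05]), 'eef_pos': array([ 0.29529675, -0.60696627,  0.24556156]), 'ee_rot': array([-3.14155788e+00,  1.24312447e-05, -2.68876284e+00]), 'force': array([ 0.46219681, -0.60951307, -0.41310395]), 'moment': array([ 0.01822025, -0.02042509, -0.00916792]), 'gripper_force': 0.0, 'width': 0.0876543413186513} 0.019
```

View pics/a.png

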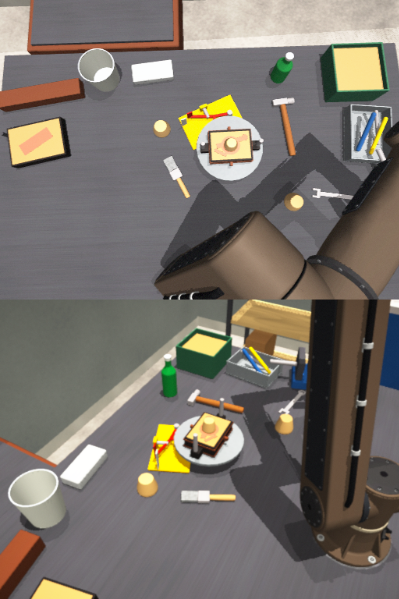

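```bash
python3 - <<'E'
from h import *
a=snap("top");b=snap("side")
A=cv2.resize(a[110:260,190:400],(784,560),interpolation=cv2.INTER_CUBIC)[:,:392*2]
A=cv2.resize(a[120:240,215:355],(467,400),interpolation=cv2.INTER_CUBIC)
B=cv2.resize(b[110:230,170:260+20],(367,400),interpolation=cv2.INTER_CUBIC)
B=cv2.resize(b[110:230,185:285],(333,400),interpolation=cv2.INTER_CUBIC)
cv2.imwrite("pics/b.png",np.hstack([A,B])[:,:,::-1])
for c in("top","side"):
    E=np.array(calibration(c)["extrinsics"]);print(c,-E[:3,:3].T@E[:3,3])
E
```

```text
top [0.31754728 0.009739   1.28701279]
side [0.14430229 0.71586787 0.95880228]
```

View pics/b.png

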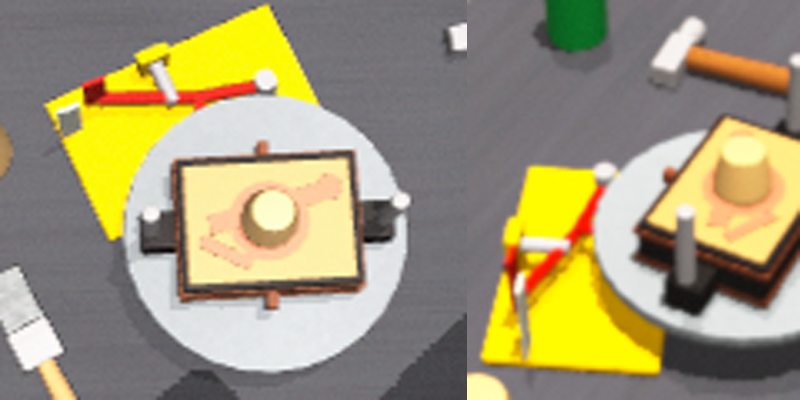

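Look-alikes: the core is the smallest stub, in the mould at top (295,186). The decoys are at (209,166) and about (378,260). The pins are at (260,184) and (335,180), and the flag is at (243,147) beside the white plate at (235,155). I'll use the left pin at about (0.550, -0.001), since it swings away from the pawl.

```bash
python3 -m handwheel '[{"delta_pos":[0.4,0.96,0],"dr":[0,0,3.14]},{"delta_pos":[0.4,0.96,0],"dr":[0,0,3.14]},{"delta_pos":[0.4,0.96,0],"dr":[0,0,3.14]},{"delta_pos":[0.4,0.96,0],"dr":[0,0,3.14]},{"delta_pos":[0.4,0.96,0],"dr":[0,0,3.14]},{"delta_pos":[0.4,0.96,0],"dr":[0,0,3.14]},{"delta_pos":[0.4,0.96,0],"dr":[0,0,3.14]},{"delta_pos":[0.4,0.96,0],"dr":[0,0,3.14]},{"delta_pos":[0.4,0.96,0],"dr":[0,0,3.14]},{"delta_pos":[0.4,0.96,0],"dr":[0,0,3.14]}]' -1 30
python3 -m handwheel '[{"delta_pos":[0.4,0.96,0],"dr":[0,0,3.14]},{"delta_pos":[0.4,0.96,0],"dr":[0,0,3.14]},{"delta_pos":[0.4,0.96,0],"dr":[0,0,3.14]},{"delta_pos":[0.4,0.96,0],"dr":[0,0,3.14]},{"delta_pos":[0.4,0.96,0],"dr":[0,0,3.14]},{"delta_pos":[0.4,0.96,0],"dr":[0,0,3.14]},{"delta_pos":[0.4,0.96,0],"dr":[0,0,3.14]},{"delta_pos":[0.4,0.96,0],"dr":[0,0,3.14]},{"delta_pos":[0.4,0.96,0],"dr":[0,0,3.14]},{"delta_pos":[0.4,0.96,0],"dr":[0,0,3.14]}]'
python3 -m handwheel '[{"delta_pos":[0.45,1,0],"dr":[0,0,3.2]},{"delta_pos":[0,0,0],"dr":[0,0,0]}]'
python3 - <<'E'
from h import *
b=snap("side");a=snap("top")
cv2.imwrite("pics/c.png",np.hstack([cv2.resize(a[100:280,190:370],(400,400)),cv2.resize(b[60:240,160:340],(400,400))])[:,:,::-1])
for c in("top","side"):
  for r in mark_of(c,"pin_a"): print(c,r["conf"],r["location"],np.round(at(c,r["location"],.165),3))
s=get_state();print(s["t"],s["eef_pos"],s["ee_rot"],s["q"])
E
```

```text
t: 2.0
eef_pos: [0.4156, -0.3178, 0.2458]
ee_rot: [-3.141, 0.0, -2.138]
force: [-0.3, 0.3, -0.4]
width: 0.0874
gripper_force: 0.0
t: 3.0
eef_pos: [0.5356, -0.0297, 0.2458]
ee_rot: [-3.141, 0.0, -1.59]
force: [0.2, -0.0, -0.5]
width: 0.088
gripper_force: 0.0
t: 3.2
eef_pos: [0.5502, 0.0018, 0.2454]
ee_rot: [-3.141, 0.0, -1.532]
force: [-0.1, -0.2, 0.7]
width: 0.0878
gripper_force: 0.0
top 0.88 [261.6, 182.5] [ 0.549 -0.006  0.165]
top 0.68 [335.8, 180.9] [ 0.547 -0.213  0.165]
side 0.81 [248.6, 171.7] [ 0.552 -0.003  0.165]
3.4 [ 0.54843264 -0.00135369  0.24553058] [ 3.14130590e+00 -6.36231120e-05 -1.53746497e+00] [ 3.54785831e-01  1.51129274e-01 -2.68699870e-01 -3.31068176e-05
 -1.15125935e+00 -3.21440992e-01]
```

View pics/c.png

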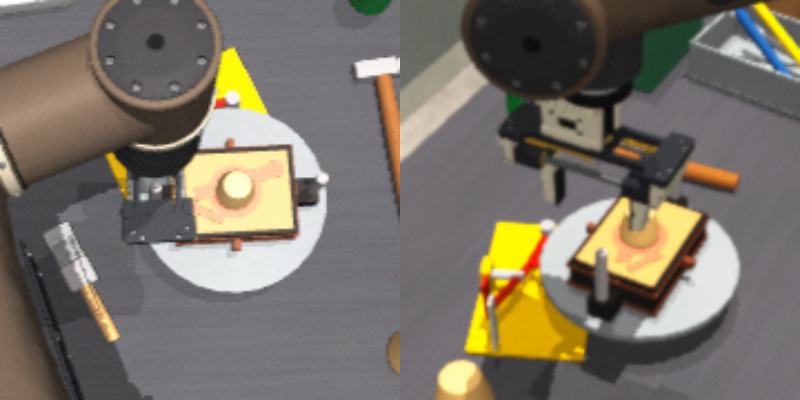

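Top and side agree on the pin at about (0.549, -0.004), with the fingers straddling it. The side view shows the flag (crop around (490,270)) unobstructed. Next I descend and grip.

```bash
python3 -m handwheel '[{"delta_pos":[0,-0.1,-0.9],"dr":[0,0,0]},{"delta_pos":[0,0,-0.9],"dr":[0,0,0]},{"delta_pos":[0,0,-0.9],"dr":[0,0,0]},{"delta_pos":[0,0,-0.9],"dr":[0,0,0]},{"delta_pos":[0,0,0],"dr":[0,0,0]}]'
python3 -m handwheel '[{"delta_pos":[0,0,0],"dr":[0,0,0]},{"delta_pos":[0,0,0],"dr":[0,0,0]},{"delta_pos":[0,0,0],"dr":[0,0,0]},{"delta_pos":[0,0,0],"dr":[0,0,0]},{"delta_pos":[0,0,0],"dr":[0,0,0]},{"delta_pos":[0,0,0],"dr":[0,0,0]},{"delta_pos":[0,0,0],"dr":[0,0,0]}]' 1 30
cat >> h.py <<'E'
def flag(name=None,n=1):
    out=[]
    for i in range(n):
        f=snap("side",name).astype(int); g=f[150:230,170:245]
        m=(g[:,:,0]>90)&(g[:,:,1]<60)&(g[:,:,2]<60); ys,xs=np.nonzero(m)
        k=xs<xs.min()+7; out.append([xs.min()+170,xs[k].mean()+170,ys[k].mean()+150,m.sum()])
    r=[round(float(x),2) for x in np.mean(out,0)]
    mk=mark_of("side","pawl_flag")[:1]
    s=get_state()
    p=s["eef_pos"][:2]-C; ph=np.arctan2(p[1],p[0]); T=np.array([-np.sin(ph),np.cos(ph)])
    print("flag",r,[(round(q["conf"],2),[round(float(v),1) for v in q["location"]],np.round(np.hypot(*(at("side",q["location"],.09)[:2]-C)),4)) for q in mk])
    print("t",round(s["t"],2),"phi",round(np.degrees(ph),1),"r",round(np.hypot(*p),4),"yaw",round(np.degrees(s["ee_rot"][2]),1),"Ftan",round(float(s["force"][:2]@T),1),"Frad",round(float(s["force"][:2]@p/np.hypot(*p)),1),"Fz",round(s["force"][2],1),"w",round(s["width"],4),np.round(s["eef_pos"],4))
C=np.array([.549,-.107])
E
python3 -c "
from h import *
flag('d.png')"
```

```text
t: 3.9
eef_pos: [0.5461, -0.0055, 0.1345]
ee_rot: [3.135, -0.001, -1.539]
force: [-2.0, 0.7, 0.1]
width: 0.0871
gripper_force: 0.0
t: 4.6
eef_pos: [0.5488, -0.0039, 0.1377]
ee_rot: [-3.141, 0.0, -1.537]
force: [-1.3, 0.5, -0.1]
width: 0.037
gripper_force: 0.0
flag [196.0, 198.05, 188.76, 99.0] [(0.54, [197.1, 190.3], np.float64(0.2102))]
t 4.7 phi 90.1 r 0.1031 yaw -88.1 Ftan 0.4 Frad 0.1 Fz -0.3 w 0.0292 [ 0.5488 -0.0039  0.1376]
```

```bash
python3 -m handwheel '[{"delta_pos":[0,0,0],"dr":[0,0,0]},{"delta_pos":[0,0,0],"dr":[0,0,0]},{"delta_pos":[0,0,0],"dr":[0,0,0]},{"delta_pos":[0,0,0],"dr":[0,0,0]}]' 1 30
python3 - <<'E'
from h import *
flag()
for p in range(90,202,3):
    a,b=np.radians([p,p+3]);print(p,np.round(.1045/.03*np.array([np.cos(b)-np.cos(a),np.sin(b)-np.sin(a)]),3),end=';')
E
```

```text
t: 5.1
eef_pos: [0.5485, -0.004, 0.1374]
ee_rot: [3.141, -0.0, -1.537]
force: [-1.2, 0.6, 0.2]
width: 0.0158
gripper_force: 30.0
flag [196.0, 198.0, 188.68, 100.0] [(0.59, [195.6, 186.0], np.float64(0.2095))]
t 5.2 phi 90.3 r 0.103 yaw -88.1 Ftan 1.8 Frad -0.1 Fz 0.9 w 0.0152 [ 0.5485 -0.004   0.1374]
90 [-0.182 -0.005];93 [-0.182 -0.014];96 [-0.181 -0.024];99 [-0.179 -0.033];102 [-0.177 -0.043];105 [-0.175 -0.052];108 [-0.172 -0.061];111 [-0.168 -0.07 ];114 [-0.165 -0.079];117 [-0.16  -0.087];120 [-0.155 -0.095];123 [-0.15  -0.103];126 [-0.145 -0.111];129 [-0.139 -0.118];132 [-0.132 -0.126];135 [-0.126 -0.132];138 [-0.118 -0.139];141 [-0.111 -0.145];144 [-0.103 -0.15 ];147 [-0.095 -0.155];150 [-0.087 -0.16 ];153 [-0.079 -0.165];156 [-0.07  -0.168];159 [-0.061 -0.172];162 [-0.052 -0.175];165 [-0.043 -0.177];168 [-0.033 -0.179];171 [-0.024 -0.181];174 [-0.014 -0.182];177 [-0.005 -0.182];180 [ 0.005 -0.182];183 [ 0.014 -0.182];186 [ 0.024 -0.181];189 [ 0.033 -0.179];192 [ 0.043 -0.177];195 [ 0.052 -0.175];198 [ 0.061 -0.172];201 [ 0.07  -0.168];
```

Gripped: 15.8 mm wide at 30 N. I'll turn 12 degrees first, then go in small steps while watching the force and flag.

```bash
python3 -m handwheel '[{"delta_pos":[-0.182,-0.005,0],"dr":[0,0,3]},{"delta_pos":[-0.182,-0.014,0],"dr":[0,0,3]},{"delta_pos":[-0.181,-0.024,0],"dr":[0,0,3]},{"delta_pos":[-0.179,-0.033,0],"dr":[0,0,3]}]'
python3 -c "
from h import *
flag()"
python3 -m handwheel '[{"delta_pos":[-0.177,-0.043,0],"dr":[0,0,3]}]'
python3 -c "
from h import *
flag()"
python3 -m handwheel '[{"delta_pos":[-0.175,-0.052,0],"dr":[0,0,3]}]'
python3 -c "
from h import *
flag()"
python3 -m handwheel '[{"delta_pos":[-0.172,-0.061,0],"dr":[0,0,3]}]'
python3 -c "
from h import *
flag()"
```

```text
t: 5.6
eef_pos: [0.5274, -0.0064, 0.1374]
ee_rot: [-3.141, -0.0, -1.325]
force: [1.4, -2.5, -3.4]
width: 0.0151
gripper_force: 30.0
flag [196.0, 198.05, 188.76, 88.0] [(0.7, [198.8, 186.2], np.float64(0.2014))]
t 5.7 phi 102.7 r 0.1029 yaw -76.0 Ftan 1.9 Frad -1.8 Fz -2.0 w 0.0153 [ 0.5264 -0.0066  0.1374]
t: 5.8
eef_pos: [0.5226, -0.0075, 0.1374]
ee_rot: [-3.141, -0.0, -1.276]
force: [3.7, -2.1, -3.9]
width: 0.0154
gripper_force: 30.0
flag [197.0, 198.78, 189.57, 88.0] [(0.74, [196.7, 185.7], np.float64(0.2064))]
t 5.9 phi 105.5 r 0.1029 yaw -73.1 Ftan 1.7 Frad -1.9 Fz -2.2 w 0.0156 [ 0.5214 -0.0079  0.1374]
t: 6.0
eef_pos: [0.5175, -0.0091, 0.1374]
ee_rot: [-3.141, -0.0, -1.225]
force: [3.1, -4.2, -4.1]
width: 0.015
gripper_force: 30.0
flag [196.0, 198.05, 188.76, 95.0] [(0.48, [194.6, 186.4], np.float64(0.2124))]
t 6.1 phi 108.6 r 0.1029 yaw -70.1 Ftan 1.1 Frad -3.6 Fz -2.6 w 0.0155 [ 0.5162 -0.0095  0.1374]
t: 6.2
eef_pos: [0.5123, -0.0109, 0.1374]
ee_rot: [-3.141, -0.0, -1.173]
force: [3.9, -5.1, -5.8]
width: 0.0158
gripper_force: 30.0
flag [197.0, 198.83, 189.58, 99.0] [(0.59, [198.9, 185.5], np.float64(0.2005))]
t 6.3 phi 111.6 r 0.1029 yaw -67.2 Ftan 0.6 Frad -4.2 Fz -4.2 w 0.0155 [ 0.5112 -0.0113  0.1374]
```

```bash
python3 -m handwheel '[{"delta_pos":[-0.168,-0.07,0],"dr":[0,0,3]}]'
python3 -c "
from h import *
flag()"
python3 -m handwheel '[{"delta_pos":[-0.165,-0.085,0],"dr":[0,0,3]}]'
python3 -c "
from h import *
flag()"
python3 -m handwheel '[{"delta_pos":[-0.16,-0.092,0],"dr":[0,0,3]}]'
python3 -c "
from h import *
flag()"
python3 -m handwheel '[{"delta_pos":[-0.155,-0.1,0],"dr":[0,0,3]}]'
python3 -c "
from h import *
flag()"
```

```text
t: 6.4
eef_pos: [0.5074, -0.0129, 0.1374]
ee_rot: [-3.141, -0.001, -1.121]
force: [4.1, -5.7, -7.1]
width: 0.0157
gripper_force: 30.0
flag [196.0, 198.05, 188.76, 104.0] [(0.78, [196.7, 186.2], np.float64(0.2068))]
t 6.5 phi 114.6 r 0.1028 yaw -64.2 Ftan 1.2 Frad -5.4 Fz -4.4 w 0.0155 [ 0.5062 -0.0135  0.1374]
t: 6.6
eef_pos: [0.5025, -0.0153, 0.1374]
ee_rot: [-3.141, -0.0, -1.069]
force: [3.7, -3.0, -6.3]
width: 0.0154
gripper_force: 30.0
flag [196.0, 198.05, 188.76, 103.0] [(0.58, [199.1, 187.6], np.float64(0.2021))]
t 6.7 phi 117.6 r 0.1028 yaw -61.2 Ftan 1.3 Frad -5.3 Fz -5.1 w 0.0155 [ 0.5014 -0.0159  0.1374]
t: 6.8
eef_pos: [0.4977, -0.018, 0.1374]
ee_rot: [-3.141, -0.0, -1.016]
force: [5.1, -2.7, -6.1]
width: 0.0155
gripper_force: 30.0
flag [197.0, 198.83, 189.58, 100.0] [(0.73, [196.2, 191.1], np.float64(0.2134))]
t 6.9 phi 120.7 r 0.1027 yaw -58.2 Ftan 1.6 Frad -4.7 Fz -5.0 w 0.0151 [ 0.4966 -0.0186  0.1374]
t: 7.0
eef_pos: [0.4931, -0.0209, 0.1374]
ee_rot: [-3.14, -0.0, -0.964]
force: [4.6, -2.9, -7.2]
width: 0.0153
gripper_force: 30.0
flag [196.0, 198.05, 188.76, 98.0] [(0.58, [196.0, 186.6], np.float64(0.209))]
t 7.1 phi 123.7 r 0.1027 yaw -55.2 Ftan 0.0 Frad -4.9 Fz -6.5 w 0.0156 [ 0.492  -0.0216  0.1374]
```

```bash
python3 -m handwheel '[{"delta_pos":[-0.15,-0.107,0],"dr":[0,0,3]}]'
python3 -c "
from h import *
flag()"
python3 -m handwheel '[{"delta_pos":[-0.145,-0.115,0],"dr":[0,0,3]}]'
python3 -c "
from h import *
flag()"
python3 -m handwheel '[{"delta_pos":[-0.139,-0.12,0],"dr":[0,0,3]}]'
python3 -c "
from h import *
flag()"
```

```text
t: 7.2
eef_pos: [0.4885, -0.024, 0.1374]
ee_rot: [-3.14, -0.0, -0.911]
force: [5.6, -2.9, -8.3]
width: 0.0156
gripper_force: 30.0
flag [197.0, 198.88, 189.56, 101.0] [(0.67, [197.9, 186.4], np.float64(0.2039))]
t 7.3 phi 126.8 r 0.1027 yaw -52.1 Ftan 0.4 Frad -4.9 Fz -6.1 w 0.0156 [ 0.4875 -0.0248  0.1374]
t: 7.4
eef_pos: [0.4842, -0.0275, 0.1374]
ee_rot: [-3.14, -0.0, -0.859]
force: [4.2, -2.0, -7.8]
width: 0.0154
gripper_force: 30.0
flag [196.0, 198.05, 188.76, 97.0] [(0.64, [198.2, 188.0], np.float64(0.2048))]
t 7.5 phi 129.8 r 0.1027 yaw -49.1 Ftan 0.1 Frad -5.5 Fz -7.7 w 0.0154 [ 0.4832 -0.0282  0.1374]
t: 7.6
eef_pos: [0.48, -0.031, 0.1374]
ee_rot: [-3.14, -0.0, -0.807]
force: [5.8, -2.3, -9.4]
width: 0.0156
gripper_force: 30.0
flag [197.0, 198.83, 189.58, 102.0] [(0.66, [197.5, 189.9], np.float64(0.2087))]
t 7.7 phi 132.9 r 0.1026 yaw -46.1 Ftan -0.2 Frad -6.4 Fz -8.0 w 0.0154 [ 0.4792 -0.0318  0.1374]
```

```bash
python3 -m handwheel '[{"delta_pos":[-0.132,-0.13,0],"dr":[0,0,3]}]'
python3 -c "
from h import *
flag()"
python3 -m handwheel '[{"delta_pos":[-0.12,-0.135,0],"dr":[0,0,3]}]'
python3 -c "
from h import *
flag()"
python3 -m handwheel '[{"delta_pos":[-0.075,-0.09,0],"dr":[0,0,2]}]'
python3 -c "
from h import *
flag('e.png')
f=cv2.imread('pics/e.png');cv2.imwrite('pics/e2.png',cv2.resize(f[110:260,160:360],(800,600),interpolation=cv2.INTER_CUBIC))"
```

```text
t: 7.8
eef_pos: [0.4761, -0.0349, 0.1374]
ee_rot: [-3.14, -0.001, -0.754]
force: [5.5, -2.5, -8.7]
width: 0.0155
gripper_force: 30.0
flag [197.0, 199.29, 190.0, 102.0] [(0.74, [196.7, 186.2], np.float64(0.2068))]
t 7.9 phi 136.1 r 0.1026 yaw -43.1 Ftan 0.9 Frad -6.9 Fz -7.7 w 0.0154 [ 0.4751 -0.0358  0.1374]
t: 8.0
eef_pos: [0.4719, -0.0394, 0.1374]
ee_rot: [3.142, -0.0, -0.702]
force: [3.0, -7.0, -6.1]
width: 0.0154
gripper_force: 30.0
flag [202.0, 204.47, 195.22, 112.0] []
t 8.1 phi 139.1 r 0.1025 yaw -40.1 Ftan 1.5 Frad -5.5 Fz -7.8 w 0.0159 [ 0.4715 -0.0398  0.1374]
t: 8.2
eef_pos: [0.4706, -0.041, 0.1375]
ee_rot: [-3.139, -0.001, -0.667]
force: [7.7, 5.0, -10.7]
width: 0.0153
gripper_force: 30.0
flag [202.0, 204.56, 195.65, 117.0] [(0.45, [199.9, 188.5], np.float64(0.2011))]
t 8.3 phi 140.2 r 0.1025 yaw -38.2 Ftan -4.4 Frad -3.8 Fz -10.1 w 0.0152 [ 0.4703 -0.0414  0.1375]
```

View pics/e2.png

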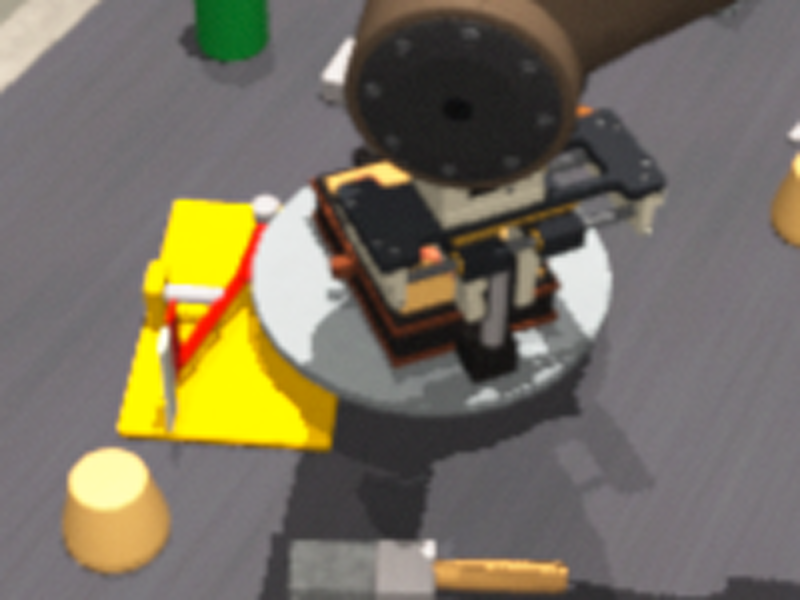

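The pawl dropped into the first notch at phi of about 139.5: the flag moved from 196 to 202 px and lines up with the white plate. Now I pull out towards the second notch, expected at phi of about 199.5.

```bash
python3 -m handwheel '[{"delta_pos":[-0.111,-0.145,0],"dr":[0,0,3]},{"delta_pos":[-0.103,-0.15,0],"dr":[0,0,3]},{"delta_pos":[-0.095,-0.155,0],"dr":[0,0,3]},{"delta_pos":[-0.087,-0.16,0],"dr":[0,0,3]}]'
python3 -c "
from h import *
flag();print(get_state()['q'])"
python3 -m handwheel '[{"delta_pos":[-0.079,-0.165,0],"dr":[0,0,3]},{"delta_pos":[-0.07,-0.168,0],"dr":[0,0,3]},{"delta_pos":[-0.061,-0.172,0],"dr":[0,0,3]},{"delta_pos":[-0.052,-0.175,0],"dr":[0,0,3]}]'
python3 -c "
from h import *
flag()"
```

```text
t: 8.7
eef_pos: [0.4582, -0.0599, 0.1375]
ee_rot: [-3.14, -0.001, -0.456]
force: [5.1, 0.2, -10.7]
width: 0.0154
gripper_force: 30.0
flag [196.0, 198.05, 188.76, 113.0] [(0.64, [196.3, 185.9], np.float64(0.2076))]
t 8.8 phi 153.0 r 0.1024 yaw -26.1 Ftan -0.0 Frad -5.8 Fz -10.5 w 0.0152 [ 0.4578 -0.0605  0.1374]
[ 2.96930375e-01  1.10732373e-01 -5.93762762e-01  7.16367498e-05
 -8.65387819e-01  8.17573726e-01]
t: 9.2
eef_pos: [0.4504, -0.0802, 0.1374]
ee_rot: [-3.14, -0.001, -0.246]
force: [4.4, 2.3, -9.9]
width: 0.0154
gripper_force: 30.0
flag [197.0, 198.88, 189.56, 113.0] [(0.47, [196.8, 188.3], np.float64(0.2087))]
t 9.3 phi 165.1 r 0.1022 yaw -14.1 Ftan -0.4 Frad -5.2 Fz -9.9 w 0.0156 [ 0.4502 -0.0807  0.1375]
```

Riding on the rim again. I'll go on to about 192, then step finely.

```bash
python3 -m handwheel '[{"delta_pos":[-0.043,-0.177,0],"dr":[0,0,3]},{"delta_pos":[-0.033,-0.179,0],"dr":[0,0,3]},{"delta_pos":[-0.024,-0.181,0],"dr":[0,0,3]},{"delta_pos":[-0.014,-0.182,0],"dr":[0,0,3]},{"delta_pos":[-0.005,-0.182,0],"dr":[0,0,3]},{"delta_pos":[0.005,-0.182,0],"dr":[0,0,3]},{"delta_pos":[0.014,-0.182,0],"dr":[0,0,3]},{"delta_pos":[0.024,-0.181,0],"dr":[0,0,3]}]'
python3 -c "
from h import *
flag()"
python3 -m handwheel '[{"delta_pos":[0.033,-0.179,0],"dr":[0,0,3]}]'
python3 -c "
from h import *
flag()"
python3 -m handwheel '[{"delta_pos":[0.043,-0.177,0],"dr":[0,0,3]}]'
python3 -c "
from h import *
flag()"
```

```text
t: 10.1
eef_pos: [0.4483, -0.1233, 0.1375]
ee_rot: [-3.14, -0.002, 0.172]
force: [5.1, 4.8, -9.5]
width: 0.0154
gripper_force: 30.0
flag [196.0, 197.91, 188.74, 112.0] [(0.57, [194.0, 187.9], np.float64(0.2154))]
t 10.2 phi -170.5 r 0.102 yaw 9.8 Ftan -0.8 Frad -4.7 Fz -9.9 w 0.0155 [ 0.4484 -0.1238  0.1375]
t: 10.3
eef_pos: [0.4493, -0.1285, 0.1374]
ee_rot: [-3.14, -0.002, 0.223]
force: [4.5, 5.0, -8.8]
width: 0.0153
gripper_force: 30.0
flag [196.0, 198.21, 189.04, 113.0] [(0.7, [197.2, 186.6], np.float64(0.2059))]
t 10.4 phi -167.5 r 0.102 yaw 12.9 Ftan -0.2 Frad -5.9 Fz -9.7 w 0.0155 [ 0.4494 -0.1291  0.1375]
t: 10.5
eef_pos: [0.4505, -0.1337, 0.1374]
ee_rot: [-3.141, -0.002, 0.275]
force: [5.2, 4.2, -10.1]
width: 0.0155
gripper_force: 30.0
flag [196.0, 198.22, 188.83, 116.0] [(0.59, [196.7, 187.1], np.float64(0.2077))]
t 10.6 phi -164.4 r 0.102 yaw 15.9 Ftan 1.3 Frad -6.2 Fz -10.4 w 0.0153 [ 0.4507 -0.1344  0.1374]
```

```bash
python3 -m handwheel '[{"delta_pos":[0.05,-0.175,0],"dr":[0,0,3]}]'
python3 -c "
from h import *
flag()"
python3 -m handwheel '[{"delta_pos":[0.02,-0.058,0],"dr":[0,0,1]},{"delta_pos":[0,0,0],"dr":[0,0,0]}]'
python3 -c "
from h import *
flag(n=3)"
```

```text
t: 10.7
eef_pos: [0.4522, -0.1392, 0.1375]
ee_rot: [-3.141, -0.002, 0.328]
force: [7.1, 1.0, -11.8]
width: 0.0154
gripper_force: 30.0
flag [200.0, 203.22, 193.85, 113.0] [(0.57, [199.1, 186.1], np.float64(0.2006))]
t 10.8 phi -161.0 r 0.102 yaw 18.9 Ftan 6.5 Frad -6.2 Fz -13.4 w 0.0155 [ 0.4526 -0.1402  0.1375]
t: 11.0
eef_pos: [0.4528, -0.1408, 0.1374]
ee_rot: [-3.141, -0.002, 0.345]
force: [5.2, 5.8, -7.3]
width: 0.0155
gripper_force: 30.0
flag [203.0, 205.79, 195.83, 115.0] []
t 11.2 phi -160.7 r 0.102 yaw 19.7 Ftan -2.4 Frad -6.1 Fz -8.3 w 0.0156 [ 0.4527 -0.1408  0.1374]
```

The pawl is in the second notch: the flag is at 203–206 px and the force is small. Now release and raise.

```bash
python3 -m handwheel '[{"delta_pos":[0,0,0],"dr":[0,0,0]},{"delta_pos":[0,0,0],"dr":[0,0,0]},{"delta_pos":[0,0,0],"dr":[0,0,0]},{"delta_pos":[0,0,0],"dr":[0,0,0]},{"delta_pos":[0,0,0],"dr":[0,0,0]},{"delta_pos":[0,0,0],"dr":[0,0,0]}]' -0.2
python3 -m handwheel '[{"delta_pos":[0,0,0.4],"dr":[0,0,0]},{"delta_pos":[0,0,0.8],"dr":[0,0,0]},{"delta_pos":[0,0,1],"dr":[0,0,0]},{"delta_pos":[0,0,1],"dr":[0,0,0]},{"delta_pos":[0,0,1],"dr":[0,0,0]},{"delta_pos":[0,0,1],"dr":[0,0,0]},{"delta_pos":[0,0,0],"dr":[0,0,0]},{"delta_pos":[0,0,0],"dr":[0,0,0]}]'
python3 - <<'E'
from h import *
flag('f.png',3)
f=cv2.imread('pics/f.png');cv2.imwrite('pics/f2.png',cv2.resize(f[110:260,160:360],(800,600),interpolation=cv2.INTER_CUBIC))
for r in mark_of("side","pin_a"): print(r["conf"],np.round(at("side",r["location"],.165),3))
for r in mark_of("side","core"): print(r["conf"],np.round(at("side",r["location"],.102),3))
E
```

```text
t: 11.8
eef_pos: [0.4514, -0.1421, 0.1377]
ee_rot: [3.142, -0.0, 0.348]
force: [-0.3, -0.6, -0.1]
width: 0.0516
gripper_force: 0.0
t: 12.6
eef_pos: [0.4515, -0.1419, 0.294]
ee_rot: [3.142, -0.002, 0.348]
force: [-0.6, 0.1, -0.8]
width: 0.0529
gripper_force: 0.0
flag [203.0, 205.81, 195.95, 119.33] [(0.5, [204.3, 186.6], np.float64(0.1878))]
t 12.8 phi -160.4 r 0.1042 yaw 19.9 Ftan 0.0 Frad -0.5 Fz -0.5 w 0.0529 [ 0.4509 -0.142   0.2925]
0.89 [ 0.647 -0.066  0.165]
0.77 [ 0.446 -0.134  0.165]
0.61 [ 0.545 -0.1    0.102]
0.6 [ 0.32  -0.253  0.102]
```

View pics/f2.png

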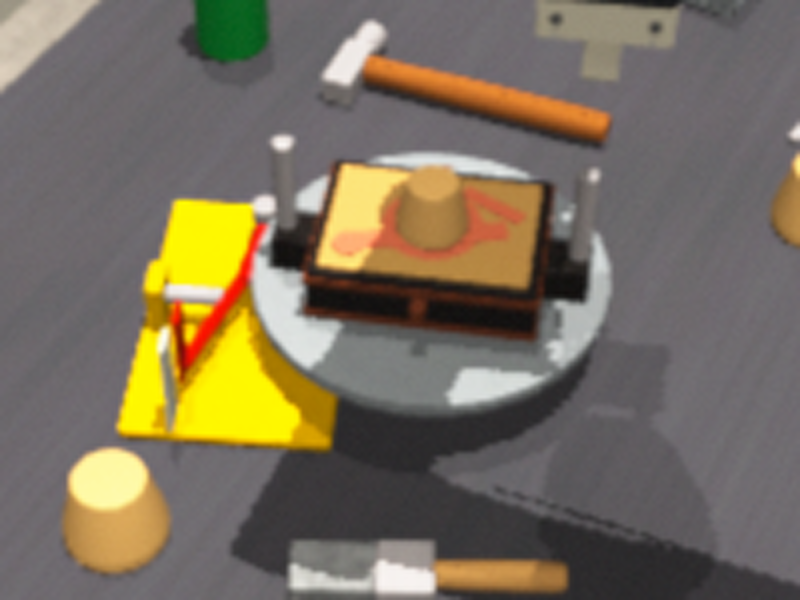

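The pawl is home (flag at crop (178,335), by the white plate at (168,380)). The core stands centred at (432,210), the gripper is clear, and the brush and hammer haven't moved. Handing in.

```bash
python3 -c "
from station import job_done
print(job_done())"
```

```text
the job is handed in; nothing more can be done
None
```

The turntable was turned two clicks counter-clockwise and handed in with the pawl looking fully home in the second notch, the core standing, the brush and hammer unmoved and the gripper clear; the hand-in returned no verdict.

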